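# Clamp a gilt picture frame by pushing the jig's pin through its L slot

## Robot

A 7-joint arm with a two-finger parallel gripper is mounted at the origin on the work surface. World frame = base frame: x ahead of the robot, y to its left, z up, the work surface at z = 0. Lengths are in m, angles in degrees, forces in N, time in s.
With the tool pointing down it reaches from about 0.35 to 0.775 m from the base axis. Payload 3.1 kg.
Tool frame: the origin (TCP) lies midway between the tips of the shut fingers; the grasp point (between the pads) lies 19 mm behind it; x points along the fingers, z is the direction in which the jaws open and shut, and the axes are right-handed (so a half turn about x gives the same grasp; the last joint's range is limited). The gripper opens to 85 mm and grips with 20 to 120 N. Pads are 22 mm wide; open, the fingers measure 114 mm over their backs; the gripper's body (76 mm by 85 mm) begins 54 mm behind the grasp point. The pads swing forward as they close: fully open they stand 13 mm farther back than shut.
Start: joints at [72.554, 17.813, 0.802, 86.603, -0.252, 75.585, -1.558], TCP at [0.143, -0.531, 0.231] pointing down, gripper open.
Joint ranges: [-154.91, 154.91], [-16.99, 109.72], [-72.82, 74.43], [7.12, 147.25], [-82.49, 262.49], [11.32, 116.49], [-174.64, 174.64]. Speed limits (degrees/s): [159.86, 159.86, 180, 180, 180, 180, 180].

## Interface

Orientations are given as [roll, pitch, yaw] about the fixed x, y, z axes, in that order (R = Rz(yaw) Ry(pitch) Rx(roll)).
In Python, from rig import env, cams, cut_out gives the robot as it stands.
- The arm moves only by the shell command python3 -m crank 'ROWS' [OPENING]. ROWS is JSON, a list of rows, each an object of numbers: "x", "y", "z": the shift along the tool's x, y, z in cm; "turn": the turn about the tool's x in degrees. A call has exactly 5 rows; each row shifts and turns the commanded pose from where the row before left it, along the tool's axes as they then stand; what a row does not reach is not made up. A row lasts 1/12 s, in which the tool goes at most 41.7 mm and 7.16 degrees, less where a joint would pass 70% of its speed; a pose out of reach is approached as far as the arm can. A call with a gripper value outside its range is refused whole. OPENING is the gripper command: -1 is shut, 1 is fully open, values between are in proportion, set as the call begins (- or left out, the last holds). The fingers move at their own pace and stop on an object; the grip force is fixed at half the most. Time passes only in rows, so rows that do not move let the fingers close, or fill a call up. It gives the time, the measured TCP pose, the force and the opening at its end, in the units of the state.
- env.state(): the state, without advancing time (a new reading comes with each control period).
- cams.snapshot(name): name is "scene" or "top" or "wrist"; returns a dict with "frame" (480x640x3 uint8, blue, green, red), "range_z" (480x640 float32, m along the optical axis (not along the pixel's ray), 0 where there is no reading), "fx", "fy", "cx", "cy" (pixels), "k1" (the pictures are not rectified: a ray, as slopes to the right and down, at radius r is drawn at 1 + k1 r^2 times it, then the intrinsics apply), "eye" and "rotation" of the camera in the world. Camera axes: x right, y down, z forward; pixel columns grow to the right and rows downward; lengths in m; the calibration is good to about 2 mm. A picture is of the moment at which its call begins.
- env.hand_in(): hands the job in, once; it reports no verdict.
Trained networks look in a picture, given as the dict that the camera call returned (one of the last four; its "shot" number tells which), for a name from the list of things; names that differ only in an ending like _2 or _b are one class to them, and where a whole thing is asked for, a point or a joint stands for the part that bears it (a point fixed in the world has none). Each returns a list of dicts, best first, with "score" (0 to 1); they miss things now and then, are a little off and sometimes report something else, mostly with a low value. They report only what shows in the picture. A call takes as long as a camera call. They do not tell look-alikes from the thing itself.
- cut_out(name, picture): "region" (480x640 bool, what is visible of it) and "position" ([column, row] in pixels, amid what is visible of it).
The state is a dict: "clock": time; "joints": joint angles; "joint_vel": joint speeds; "tau": joint torques, N m; "tcp_pos": TCP position; "tool_rot": TCP orientation; "force": force on the tool from outside, world axes, zero at the start; "ft_torque": the same for the moment, N m; "finger_gap": finger opening in m.
Only numpy, scipy, OpenCV 4.12 (cv2) and the standard library are available. Lean on these libraries where they do the work, as an engineer would, in place of code of your own. Each camera call takes 0.05 s, during which the arm holds its last target. There are 200 camera calls.

## Task

Clamp the gilt picture frame in the framing jig: with the fingertips push the red post along its L-shaped slot until it reaches the corner (this drives the jaw up to the frame), then push it sideways all the way to the end of the short leg so that the jaw is locked, and leave it there. Push the post, do not lift it; do not touch the gilt frame with the robot, and leave the other things on the bench as they are.

Things in the scene. Friction and masses are not known exactly. Their poses are not given: they have to be found in the camera images.
- jig: Fixed wooden framing jig, bed 18 mm thick, x -105 to 265 mm, y -130 to 130 mm in its own frame: origin on the table under the L slot's corner, z up, x along the slot's long leg from start to corner and on to the frame and fence, y to the left. Aluminium slot plate on it: x -100 to 35, y -70 to 45 mm, top 36 mm above the table. Light wooden fence at the far end: face at x = 241 mm, top 50 mm up.
- slot_corner (a point): corner of the 18 mm wide L slot's centre line, at the plate's top face (36 mm above the table). The long leg's centre line runs from jig x = -65 mm to 0 at y = 0, the short leg's from y = 0 to -35 mm (to the right) at x = 0
- slot_end (a point): end of the short leg's centre line (where the post must finish), at the plate's top face
- post_top (a point): centre of the red post's top, 92 mm above the table. The upright round post is 22 mm in diameter from 49 to 92 mm above the table; below it a steel collar, 30 mm across (37 to 49 mm), and a 16 mm pin in the slot. It stays upright and where it is left; it can be pulled up 12 mm, which must not happen.
- pin_along (a joint): post's position along the long leg, m: 0 at the slot's start, 0.065 at the corner (1 mm play). Starts at 0 to 0.015. Moving it takes about 1 N, 7 N once the collar meets the jaw's crossbar (at about 0.020), up to about 15 N over the last few mm as the frame is squeezed; then the slot's end stops it.
- pin_across (a joint): position of the post along the short leg, m: 0 in the long leg, 0.035 at the end of the short leg (to the jig's -y); takes 1 to 3 N. The slot's walls allow it to move only when the post is at the corner.
- jaw (a joint): travel of the steel and blue jaw towards the frame, m: 0 drawn back, about 0.044 clamped. Its steel crossbar (86 mm wide, top 50 mm above the table) lies across the slot plate ahead of the post's collar, which pushes it. Stiff: it stays where it is pushed.
- pad: black rubber pad on the front of the jaw's blue block, 90 mm wide, backed by springs (1500 N/m); its front presses the frame. Its frame is that of the jig, moved along x by the jaw's travel less the springs' compression.
- gilt_frame: loose gold picture frame, 130 x 180 x 20 mm, green picture with a red and yellow disc, face up on the jig's bed between jaw and fence, 8 to 20 mm short of the fence at the start; origin at the centre of its underside, x across its 130 mm side. Seated against the fence its origin is at jig x = 176 mm.
- nail_tin: small open steel tin, 44 mm across, 32 mm tall, standing on the jig's wooden bed left of the slot plate; leave it alone. Origin at its underside.
- offcut: gilt moulding offcut, 70 x 22 x 20 mm, lying on the jig's bed right of the slot plate; leave it alone. Origin at its underside.
- glue: white glue bottle, 60 mm across, 150 mm tall; leave it alone. Origin at its underside.
- wax_tin: steel tin with orange band, 72 mm across, 50 mm tall; leave it alone. Origin at its underside.
- mug: blue mug, 76 mm across, 85 mm tall; leave it alone. Origin at its underside.
- hammer: hammer with a wooden handle, lying on the table beside the right edge of the jig; leave it alone. Origin at its underside.
- small_frame: dark wooden picture frame with blue middle, 100 x 130 x 16 mm, lying on the table; leave it alone. Origin at its underside.
Mind the look-alikes: they are no part of the job. What is shaped like the gilt_frame but white is not meant.

How it is judged (in metres and radians):
On the way, in this order (a step that is already met when the one before it is completed fails the run):
1. the post is pushed along the long leg to the corner (value of joint pin_along above 0.06 m), for 0.05 s.
2. the post is pushed sideways to the end of the short leg (value of joint pin_along above 0.06 m and value of joint pin_across above 0.029 m), for 0.2 s.
At the end, for the whole second after the job is handed in: the post stands within 6 mm of the end of the short leg (pin_across over 0.029, pin_along over 0.060), the jaw is forward by more than 39 mm and its pad presses the gilt frame with more than 1 N, the frame rests against the fence within 5 mm and 2 degrees, all at rest (all of step 2 and value of joint jaw above 0.039 m and contact force between pad and gilt_frame above 1 N and x of gilt_frame in the frame of jig above 0.171 m and angle between the x axis of gilt_frame and the x axis of jig, either way round below 0.035 rad and linear speed of gilt_frame below 0.01 m/s and velocity of joint pin_across below 0.01 m/s); the robot touches nothing.
It fails at once if the post is lifted by more than 5 mm (z of post_top in the frame of jig above 0.097 m).
It fails at once if the robot touches the gilt frame (contact force between any of the arm, the fingers and gilt_frame above 0.5 N).
It fails at once if the gilt frame is lifted off the bed (z of gilt_frame in the frame of jig above 0.028 m).
It fails at once if another thing on the bench is moved by more than 30 mm (distance of any of nail_tin, offcut, glue, wax_tin, mug, hammer, small_frame from where it was at the start of the episode above 0.03 m).
It also fails if it takes over 45 s, if anything falls off the work surface, if the arm or the gripper's body presses on something with over 40 N, if the wrist force passes 120 N, or if a joint passes its speed limit or range.

## Working session

There is one attempt and no reset: what is moved stays moved. The work goes in short steps, Python scripts to look and compute and a shell command to move; the robot and the scene stay as the last step left them, time stands still between calls to the robot, and variables do not carry over. Pictures are saved under pics/ and viewed, about 8 in all and at most 12, crops included, and the job is handed in when it is done.

```bash
ls; mkdir -p pics
cat > h.py <<'E'
import numpy as np, cv2
from rig import env, cams, cut_out
def world(p,uv,z=None,plane=None):
    """pixel -> world, by depth or by intersection with world plane z=plane"""
    K=np.array([[p['fx'],0,p['cx']],[0,p['fy'],p['cy']],[0,0,1.]])
    s=cv2.undistortPoints(np.array([[uv]],float),K,np.array([p['k1'],0,0,0.]))[0,0]
    d=np.array(p['rotation']).reshape(3,3)@np.array([s[0],s[1],1.]); e=np.array(p['eye'])
    if plane is not None: return e+d*(plane-e[2])/d[2]
    if z is None: z=p['range_z'][int(round(uv[1])),int(round(uv[0]))]
    return e+d*z
E
python3 - <<'E'
from h import *
for n in ['top','scene']:
    p=cams.snapshot(n); cv2.imwrite(f'pics/{n}0.png',p['frame'])
    print(n,np.round(p['eye'],3))
    for t in ['post_top','gilt_frame','jaw','pad','jig','nail_tin','offcut','glue','mug','wax_tin','hammer']:
        for r in cut_out(t,p)[:2]:
            print(t,round(r['score'],2),np.round(r['position']),np.round(world(p,r['position']),3))
s=env.state();print(s)
E
```

```text
pics
top [ 0.419 -0.043  1.63 ]Traceback (most recent call last):
  File "<stdin>", line 7, in <module>
  File "h.py", line 7, in world
    d=np.array(p['rotation']).reshape(3,3)@np.array([s[0],s[1],1.]); e=np.array(p['eye'])
      ~~~~~~~~~~~~~~~~~~~~~~~~~~~~~~~^^^^^
ValueError: cannot reshape array of size 3 into shape (3,3)
```

```bash
sed -i "s/np.array(p\['rotation'\]).reshape(3,3)/Rot.from_euler('xyz',p['rotation'],degrees=True).as_matrix()/; 1a from scipy.spatial.transform import Rotation as Rot" h.py
python3 - <<'E'
from h import *
for n in ['top','scene']:
    p=cams.snapshot(n); cv2.imwrite(f'pics/{n}0.png',p['frame'])
    print(n,np.round(p['eye'],3),p['rotation'])
    for t in ['post_top','gilt_frame','jaw','pad','jig','nail_tin','offcut','glue','mug','wax_tin','hammer']:
        for r in cut_out(t,p)[:2]:
            print(t,round(r['score'],2),np.round(r['position']),np.round(world(p,r['position']),3))
s=env.state();print(s)
E
```

```text
top [ 0.419 -0.043  1.63 ] [-174.37533097    0.51062769  -91.53468757]
post_top 0.5 [276. 267.] [0.522 0.057 0.09 ]
gilt_frame 0.7 [313. 200.] [ 0.709 -0.045  0.027]
gilt_frame 0.57 [424. 191.] [ 0.729 -0.353  0.01 ]
jaw 0.7 [293. 237.] [0.61  0.014 0.016]
pad 0.62 [296. 229.] [0.627 0.003 0.041]
jig 0.6 [287. 236.] [0.611 0.031 0.019]
nail_tin 0.45 [238. 253.] [0.568 0.163 0.026]
offcut 0.76 [315. 273.] [ 0.507 -0.045  0.042]
glue 0.59 [144. 225.] [0.641 0.398 0.112]
mug 0.57 [133. 309.] [0.424 0.458 0.01 ]
wax_tin 0.9 [131. 266.] [0.537 0.451 0.047]
hammer 0.68 [359. 258.] [ 0.547 -0.166  0.024]
scene [ 1.325 -0.015  0.875] [-1.35511185e+02  2.62619973e-02  9.04834040e+01]
post_top 0.5 [500. 278.] [0.684 0.399 0.087]
post_top 0.47 [343. 237.] [0.539 0.055 0.066]
gilt_frame 0.79 [305. 303.] [ 0.71  -0.036  0.025]
gilt_frame 0.72 [164. 319.] [ 0.746 -0.357  0.009]
jaw 0.63 [328. 265.] [0.603 0.018 0.035]
jaw 0.3 [382. 252.] [0.548 0.155 0.023]
jig 0.86 [337. 283.] [0.651 0.039 0.024]
nail_tin 0.7 [382. 253.] [0.55  0.155 0.021]
offcut 0.76 [303. 240.] [ 0.52  -0.045  0.033]
offcut 0.
[... 228 characters left out ...]
62.] [ 0.582 -0.167  0.018]
{'clock': 1.35, 'joints': array([72.55323975, 17.81295888,  0.80140649, 86.60306034, -0.25144212,
       75.58498752, -1.55859327]), 'joint_vel': array([-0.00384872, -0.08728021, -0.12003227, -0.02309709,  0.03177527,
       -0.08926027, -0.05400507]), 'tau': array([-2.24230797e-05, -3.79806626e+01,  1.45642441e-01, -2.30854243e+01,
        1.21557774e-02,  2.04281343e-03, -2.00359682e-05]), 'tcp_pos': array([ 0.14291915, -0.53111612,  0.23130321]), 'tool_rot': array([ -63.3588959 ,   89.99820631, -138.29631289]), 'force': array([ 0.0825123 ,  0.25732405, -0.33422952]), 'ft_torque': array([-0.02716542,  0.01165491, -0.00659997]), 'finger_gap': 0.08568267783101308}
```

View pics/top0.png

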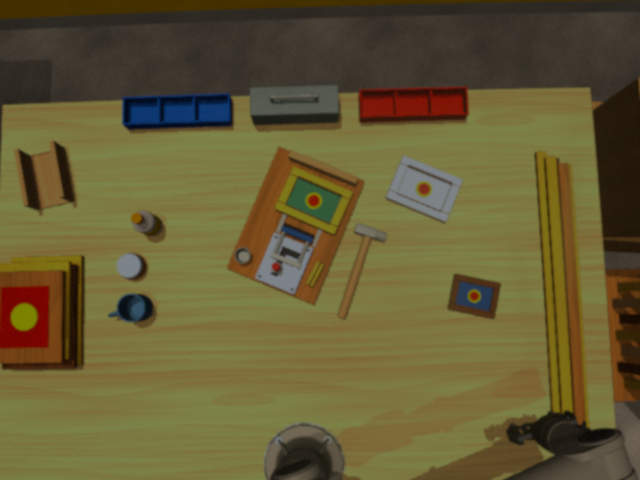

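View pics/scene0.png

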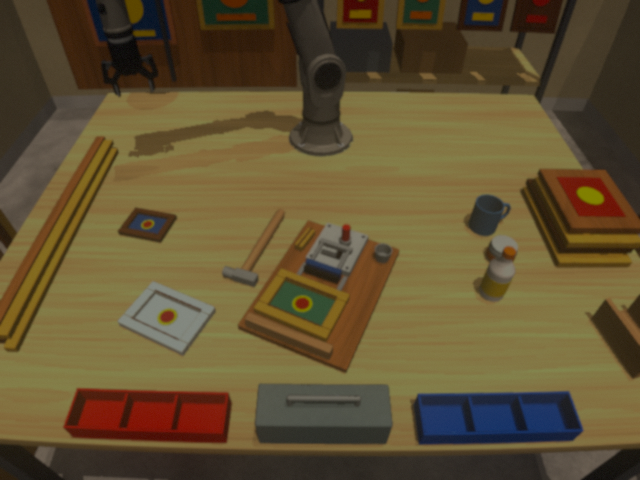

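Run:
```python
from h import *
p=cams.snapshot('top'); f=p['frame']
c=cv2.resize(f[140:310,220:375],None,fx=3.5,fy=3.5,interpolation=cv2.INTER_CUBIC)
c=cv2.convertScaleAbs(c,alpha=1.6,beta=10)
cv2.imwrite('pics/crop0.png',c)
for uv in [(228,265),(280,150),(363,183),(315,303)]: print(uv,np.round(world(p,uv,plane=.018),3))
m=cv2.inRange(cv2.cvtColor(f,cv2.COLOR_BGR2HSV),(0,150,60),(7,255,255))[255:280,262:290]
ys,xs=np.nonzero(m); print(len(xs),xs.mean()+262,ys.mean()+255,world(p,(xs.mean()+262,ys.mean()+255),plane=.092))
print(Rot.from_euler('xyz',env.state()['tool_rot'],degrees=True).as_matrix().round(3))
```

```text
(228, 265) [0.536 0.193 0.018]
(280, 150) [0.854 0.044 0.018]
(363, 183) [ 0.754 -0.184  0.018]
(315, 303) [ 0.426 -0.042  0.018]
43 275.93023255813955 266.5348837209302 [0.52357397 0.05689864 0.092     ]
[[-0.     0.966  0.26 ]
 [-0.     0.26  -0.966]
 [-1.    -0.    -0.   ]]
```

View pics/crop0.png

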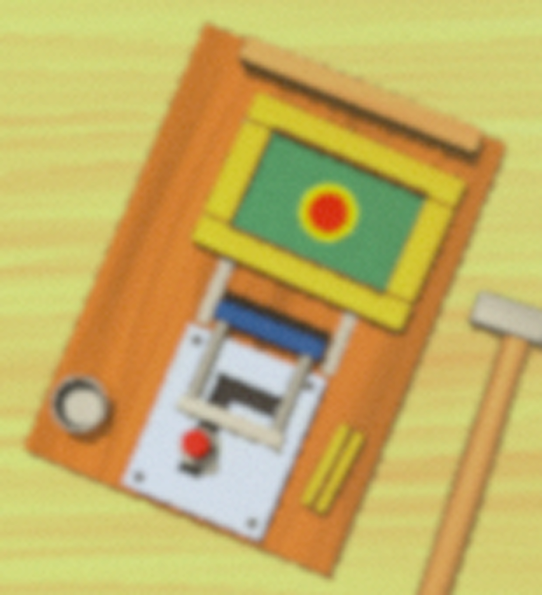

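Run:
```python
from h import *
p=cams.snapshot('top')
W=np.array([world(p,(220+a/3.5,140+b/3.5),plane=.018)[:2] for a,b in [(28,448),(207,25),(503,147),(332,577)]])
J=np.array([(-.105,.13),(.265,.13),(.265,-.13),(-.105,-.13)])
w0,j0=W.mean(0),J.mean(0)
r,_=Rot.align_vectors(np.c_[W-w0,np.zeros(4)],np.c_[J-j0,np.zeros(4)])
R=r.as_matrix()[:2,:2]; t=w0-R@j0
print('yaw',r.as_euler('xyz',degrees=True)[2],'corner',t,'resid',(W-(J@R.T+t)).round(4).tolist())
post=np.array([.5236,.0569]); print('post jig',(R.T@(post-t)).round(4))
```

```text
yaw -23.86201534018632 corner [0.56888882 0.03503422] resid [[0.0027, -0.0033], [-0.0017, -0.0009], [-0.0022, 0.0046], [0.0012, -0.0004]]
post jig [-0.0503  0.0017]
```

```bash
python3 -m crank '[{"turn":6.5},{"turn":6.5},{"turn":6.5},{"turn":6.5},{"turn":6.5}]' -1
python3 -m crank '[{"turn":6.5},{"z":-3},{"z":-3},{"z":-3},{"z":-3}]'
python3 -m crank '[{"z":-3.4,"y":0.4},{"z":-3.4,"y":0.4},{"z":-3.4,"y":0.4},{"z":-3.4,"y":0.4},{"z":-3.4,"y":0.4}]'
```

```text
$[0]: bad value
$[0]: bad value
$[0]: bad value
```

```bash
python3 -m crank '[{"x":0,"y":0,"z":0,"turn":6.5},{"x":0,"y":0,"z":0,"turn":6.5},{"x":0,"y":0,"z":0,"turn":6.5},{"x":0,"y":0,"z":0,"turn":6.5},{"x":0,"y":0,"z":0,"turn":6.5}]' -1
```

```text
clock: 1.87
tcp_pos: [0.1429, -0.5311, 0.2313]
tool_rot: [83.8, 90.0, -23.9]
force: [-0.5, -0.0, 0.2]
finger_gap: 0.0258
```

```bash
python3 -m crank '[{"x":0,"y":0,"z":0,"turn":6.5},{"x":0,"y":0,"z":-3,"turn":0},{"x":0,"y":0,"z":-3,"turn":0},{"x":0,"y":0,"z":-3,"turn":0},{"x":0,"y":0,"z":-3,"turn":0}]'
python3 -m crank '[{"x":0,"y":0.4,"z":-3.4,"turn":0},{"x":0,"y":0.4,"z":-3.4,"turn":0},{"x":0,"y":0.4,"z":-3.4,"turn":0},{"x":0,"y":0.4,"z":-3.4,"turn":0},{"x":0,"y":0.4,"z":-3.4,"turn":0}]'
python3 -c "
from h import *
s=env.state();print(s['joints'].round(1),s['tcp_pos']);print(Rot.from_euler('xyz',s['tool_rot'],degrees=True).as_matrix().round(3))"
```

```text
clock: 2.28
tcp_pos: [0.192, -0.4202, 0.2312]
tool_rot: [61.8, 90.0, -52.2]
force: [0.2, -0.1, 0.5]
finger_gap: 0.0001
clock: 2.7
tcp_pos: [0.2795, -0.2727, 0.2316]
tool_rot: [60.3, 89.9, -53.7]
force: [-0.2, 0.3, -0.3]
finger_gap: -0.0
[ 4.870e+01 -8.000e-01 -6.800e+00  1.084e+02 -1.000e-01  7.230e+01
 -7.200e+01] [ 0.27945826 -0.27268582  0.23156578]
[[ 0.001  0.914 -0.406]
 [-0.001 -0.406 -0.914]
 [-1.     0.001  0.   ]]
```

```bash
python3 -m crank '[{"x":0,"y":0.4,"z":-3,"turn":0},{"x":0,"y":0.4,"z":-3,"turn":0},{"x":0,"y":0.4,"z":-3,"turn":0},{"x":0,"y":0.4,"z":-3,"turn":0},{"x":0,"y":0.4,"z":-3,"turn":0}]'
python3 -m crank '[{"x":0,"y":0.3,"z":-2.5,"turn":0},{"x":0,"y":0.3,"z":-2.5,"turn":0},{"x":0,"y":0.3,"z":-2.5,"turn":0},{"x":0,"y":0.3,"z":-2.5,"turn":0},{"x":0,"y":0.3,"z":-2.5,"turn":0}]'
python3 -m crank '[{"x":0,"y":0.3,"z":-2.5,"turn":0},{"x":0,"y":0.3,"z":-2.5,"turn":0},{"x":0,"y":0.3,"z":-2.5,"turn":0},{"x":0,"y":0.3,"z":-2.5,"turn":0},{"x":0,"y":0.3,"z":-2.5,"turn":0}]'
python3 - <<'E'
from h import *
s=env.state();print(s['joints'].round(1),s['tcp_pos'],Rot.from_euler('xyz',s['tool_rot'],degrees=True).as_matrix()[:,1])
p=cams.snapshot('wrist'); cv2.imwrite('pics/w1.png',p['frame'])
for r in cut_out('post_top',p)[:2]: print(r['score'],r['position'],world(p,r['position'],plane=.092),world(p,r['position']))
E
```

```text
clock: 3.12
tcp_pos: [0.3586, -0.1439, 0.2316]
tool_rot: [73.8, 89.9, -40.1]
force: [-0.4, 0.1, 0.3]
finger_gap: -0.0003
clock: 3.53
tcp_pos: [0.423, -0.0359, 0.2315]
tool_rot: [84.9, 90.0, -29.0]
force: [0.4, -1.2, -0.2]
finger_gap: 0.0001
clock: 3.95
tcp_pos: [0.4874, 0.0721, 0.2314]
tool_rot: [88.4, 90.0, -25.5]
force: [0.3, -0.1, 0.8]
finger_gap: -0.0001
[  16.5   13.6  -32.6   94.3    7.6   74.3 -131.4] [0.48742814 0.0720839  0.2314039 ] [ 9.13834823e-01 -4.06085880e-01  4.18203653e-04]
0.83 [315.3, 173.2] [0.52869184 0.05552107 0.092     ] [0.52867975 0.05552794 0.09183537]
```

View pics/w1.png

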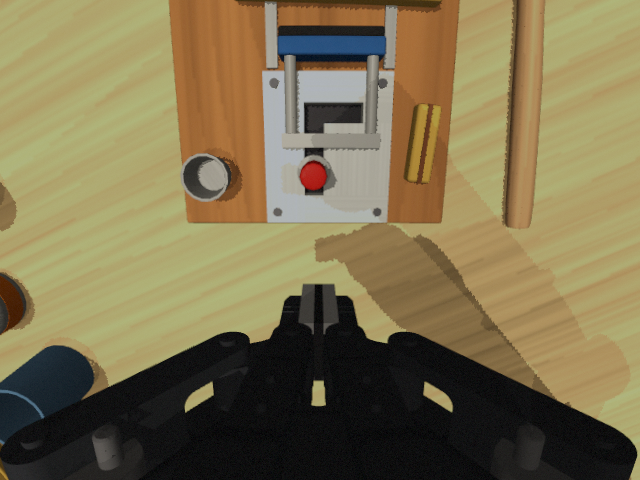

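```bash
python3 -m crank '[{"x":3,"y":0,"z":-0.15,"turn":0},{"x":3,"y":0,"z":0,"turn":0},{"x":3,"y":0,"z":0,"turn":0},{"x":3,"y":0,"z":0,"turn":0},{"x":3,"y":0,"z":0,"turn":0}]'
python3 -m crank '[{"x":1.3,"y":0,"z":0,"turn":0},{"x":1,"y":0,"z":0,"turn":0},{"x":0,"y":0.5,"z":0,"turn":0},{"x":0,"y":0.5,"z":0,"turn":0},{"x":0,"y":0.5,"z":0,"turn":0}]'
python3 -m crank '[{"x":0,"y":0.5,"z":0,"turn":0},{"x":0,"y":0.5,"z":0,"turn":0},{"x":0,"y":0.5,"z":0,"turn":0},{"x":0,"y":0.5,"z":0,"turn":0},{"x":0,"y":0.5,"z":0,"turn":0}]'
```

```text
clock: 4.47
tcp_pos: [0.4874, 0.0713, 0.0802]
tool_rot: [56.7, 89.9, -57.3]
force: [0.1, -0.8, 0.2]
finger_gap: -0.0001
clock: 4.88
tcp_pos: [0.5032, 0.0661, 0.0597]
tool_rot: [115.0, 89.8, 1.0]
force: [0.3, 0.2, 0.3]
finger_gap: 0.0
clock: 5.3
tcp_pos: [0.5218, 0.0582, 0.0588]
tool_rot: [-83.5, 89.7, 162.6]
force: [-6.2, 2.1, 6.6]
finger_gap: 0.0
```

```bash
python3 -m crank '[{"x":0,"y":0.4,"z":0,"turn":0},{"x":0,"y":0.4,"z":0,"turn":0},{"x":0,"y":0.4,"z":0,"turn":0},{"x":0,"y":0.4,"z":0,"turn":0},{"x":0,"y":0.4,"z":0,"turn":0}]'
python3 -m crank '[{"x":0,"y":0.2,"z":0,"turn":0},{"x":0,"y":0.2,"z":0,"turn":0},{"x":0,"y":0.2,"z":0,"turn":0},{"x":0,"y":0.2,"z":0,"turn":0},{"x":0,"y":0.2,"z":0,"turn":0}]'
python3 - <<'E'
from h import *
p=cams.snapshot('wrist'); cv2.imwrite('pics/w2.png',p['frame'])
for r in cut_out('post_top',p)[:2]: print(r['score'],r['position'],world(p,r['position'],plane=.092))
E
```

```text
clock: 5.72
tcp_pos: [0.5391, 0.0505, 0.0588]
tool_rot: [-80.5, 89.6, 165.7]
force: [-9.0, 3.3, 7.5]
finger_gap: 0.0004
clock: 6.13
tcp_pos: [0.5482, 0.0464, 0.0588]
tool_rot: [-80.4, 89.6, 165.8]
force: [-8.0, 2.1, 8.4]
finger_gap: -0.0004
0.62 [313.4, 264.6] [0.57627516 0.03500036 0.092     ]
```

View pics/w2.png

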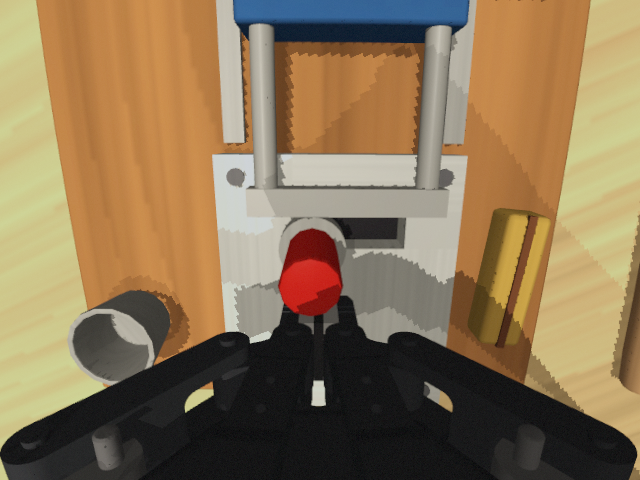

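```bash
python3 -m crank '[{"x":0,"y":0.2,"z":0,"turn":0},{"x":0,"y":0.2,"z":0,"turn":0},{"x":0,"y":0.1,"z":0,"turn":0},{"x":0,"y":0.1,"z":0,"turn":0},{"x":0,"y":0,"z":0,"turn":0}]'
python3 -m crank '[{"x":0,"y":0.1,"z":0,"turn":0},{"x":0,"y":0.1,"z":0,"turn":0},{"x":0,"y":0.1,"z":0,"turn":0},{"x":0,"y":0.1,"z":0,"turn":0},{"x":0,"y":0,"z":0,"turn":0}]'
```

```text
clock: 6.65
tcp_pos: [0.5528, 0.0445, 0.0588]
tool_rot: [-79.7, 89.5, 166.5]
force: [-10.0, 3.3, 9.4]
finger_gap: -0.0001
clock: 7.07
tcp_pos: [0.5546, 0.0438, 0.0588]
tool_rot: [-78.3, 89.3, 167.9]
force: [-14.5, 4.6, 12.8]
finger_gap: 0.0001
```

```bash
python3 -m crank '[{"x":0,"y":0.1,"z":0,"turn":0},{"x":0,"y":0.1,"z":0,"turn":0},{"x":0,"y":0.1,"z":0,"turn":0},{"x":0,"y":0.1,"z":0,"turn":0},{"x":0,"y":0,"z":0,"turn":0}]'
python3 -m crank '[{"x":0,"y":0.1,"z":0,"turn":0},{"x":0,"y":0.1,"z":0,"turn":0},{"x":0,"y":0.1,"z":0,"turn":0},{"x":0,"y":0,"z":0,"turn":0},{"x":0,"y":0,"z":0,"turn":0}]'
python3 - <<'E'
from h import *
p=cams.snapshot('wrist'); cv2.imwrite('pics/w3.png',p['frame'])
p=cams.snapshot('top'); f=p['frame']
cv2.imwrite('pics/crop3.png',cv2.convertScaleAbs(cv2.resize(f[140:310,220:375],None,fx=3.5,fy=3.5,interpolation=cv2.INTER_CUBIC),alpha=1.6,beta=10))
E
```

```text
clock: 7.48
tcp_pos: [0.555, 0.0438, 0.0589]
tool_rot: [-76.9, 88.9, 169.5]
force: [-19.9, 6.2, 18.0]
finger_gap: -0.0006
clock: 7.9
tcp_pos: [0.5554, 0.0438, 0.0589]
tool_rot: [-76.5, 88.6, 169.9]
force: [-24.3, 6.8, 22.1]
finger_gap: -0.0003
```

View pics/w3.png

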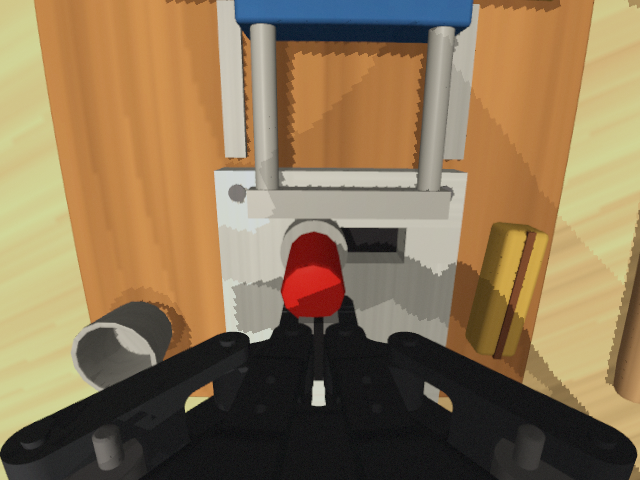

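```bash
python3 -m crank '[{"x":0,"y":-1,"z":0,"turn":0},{"x":0,"y":-1.5,"z":0,"turn":0},{"x":0,"y":-2,"z":0,"turn":0},{"x":-3,"y":0,"z":-1,"turn":0},{"x":-4,"y":0,"z":-2,"turn":0}]'
python3 -m crank '[{"x":0,"y":0,"z":-2,"turn":-7},{"x":0,"y":0,"z":0,"turn":-7},{"x":0,"y":0,"z":0,"turn":-7},{"x":0,"y":0,"z":0,"turn":-7},{"x":0,"y":0,"z":0,"turn":-7}]'
python3 -m crank '[{"x":0,"y":0,"z":0,"turn":-7},{"x":0,"y":0,"z":0,"turn":-7},{"x":0,"y":0,"z":0,"turn":-7},{"x":0,"y":0,"z":0,"turn":-7},{"x":0,"y":0,"z":0,"turn":-7}]'
python3 -m crank '[{"x":0,"y":0,"z":0,"turn":-7},{"x":0,"y":0,"z":0,"turn":-7},{"x":0,"y":0,"z":0,"turn":-6},{"x":0,"y":0,"z":0,"turn":0},{"x":0,"y":0,"z":0,"turn":0}]'
python3 - <<'E'
from h import *
s=env.state();R=Rot.from_euler('xyz',s['tool_rot'],degrees=True).as_matrix();print(s['joints'].round(1),R.round(3))
p=cams.snapshot('wrist'); cv2.imwrite('pics/w4.png',p['frame'])
for r in cut_out('post_top',p)[:2]:
    ys,xs=np.nonzero(r['region']); w=world(p,r['position'],plane=.092); print(r['score'],r['position'],w,'tool cm',(R.T@(w-s['tcp_pos'])*100).round(2))
E
```

```text
clock: 8.42
tcp_pos: [0.532, 0.0782, 0.1222]
tool_rot: [-44.1, 89.3, -158.1]
force: [2.3, -0.1, 0.8]
finger_gap: -0.0001
clock: 8.83
tcp_pos: [0.5465, 0.0997, 0.1261]
tool_rot: [70.2, 89.9, -8.4]
force: [-0.1, 0.2, -0.2]
finger_gap: -0.0001
clock: 9.25
tcp_pos: [0.5465, 0.0994, 0.1261]
tool_rot: [35.6, 89.9, -8.0]
force: [0.1, 0.2, 0.8]
finger_gap: 0.0
clock: 9.67
tcp_pos: [0.5462, 0.0995, 0.1258]
tool_rot: [45.5, 90.0, 21.3]
force: [1.0, -0.1, 0.2]
finger_gap: 0.0
[ 23.1  31.7 -50.4  93.4  26.1  67.3 -57.6] [[ 0.001  0.409  0.913]
 [ 0.     0.913 -0.409]
 [-1.     0.001  0.001]]
0.74 [391.7, 314.4] [0.57361673 0.06213567 0.092     ] tool cm [ 3.38 -2.29  4.03]
```

View pics/w4.png

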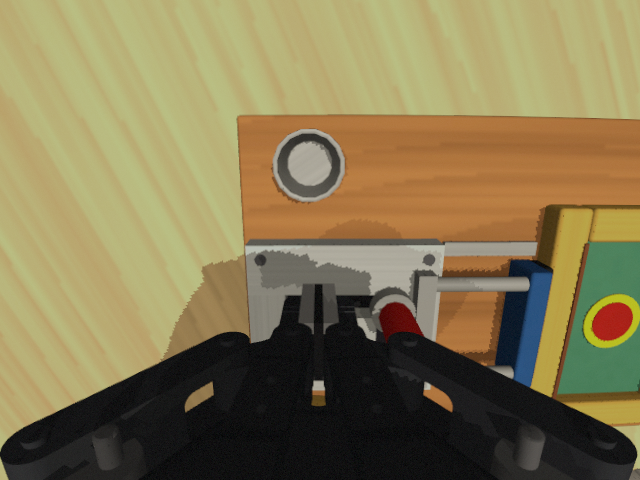

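```bash
python3 -m crank '[{"x":0,"y":0,"z":2.5,"turn":0},{"x":0,"y":0,"z":2.5,"turn":0},{"x":2.5,"y":0,"z":0,"turn":0},{"x":2.5,"y":0,"z":0,"turn":0},{"x":1.6,"y":0,"z":0,"turn":0}]'
python3 -m crank '[{"x":0,"y":-0.5,"z":0,"turn":0},{"x":0,"y":-0.5,"z":0,"turn":0},{"x":0,"y":-0.5,"z":0,"turn":0},{"x":0,"y":-0.5,"z":0,"turn":0},{"x":0,"y":-0.5,"z":0,"turn":0}]'
python3 -m crank '[{"x":0,"y":-0.4,"z":0,"turn":0},{"x":0,"y":-0.4,"z":0,"turn":0},{"x":0,"y":-0.4,"z":0,"turn":0},{"x":0,"y":-0.4,"z":0,"turn":0},{"x":0,"y":-0.4,"z":0,"turn":0}]'
```

```text
clock: 10.18
tcp_pos: [0.5908, 0.0786, 0.0574]
tool_rot: [-128.7, 89.9, -152.8]
force: [-0.7, -0.1, -0.5]
finger_gap: -0.0002
clock: 10.6
tcp_pos: [0.5821, 0.0565, 0.0612]
tool_rot: [29.8, 89.8, 5.8]
force: [0.2, 1.1, 1.1]
finger_gap: -0.0001
clock: 11.02
tcp_pos: [0.573, 0.0383, 0.0597]
tool_rot: [43.2, 90.0, 19.2]
force: [0.7, 0.6, 0.7]
finger_gap: 0.0002
```

```bash
python3 -m crank '[{"x":0,"y":-0.3,"z":0,"turn":0},{"x":0,"y":-0.3,"z":0,"turn":0},{"x":0,"y":-0.3,"z":0,"turn":0},{"x":0,"y":-0.3,"z":0,"turn":0},{"x":0,"y":-0.2,"z":0,"turn":0}]'
python3 -m crank '[{"x":0,"y":-0.1,"z":0,"turn":0},{"x":0,"y":-0.1,"z":0,"turn":0},{"x":0,"y":-0.1,"z":0,"turn":0},{"x":0,"y":-0.1,"z":0,"turn":0},{"x":0,"y":0,"z":0,"turn":0}]'
python3 - <<'E'
from h import *
p=cams.snapshot('wrist'); cv2.imwrite('pics/w5.png',p['frame'])
E
```

```text
clock: 11.43
tcp_pos: [0.5672, 0.0254, 0.0595]
tool_rot: [-163.9, 90.0, 172.1]
force: [1.7, 2.4, 1.9]
finger_gap: 0.0001
clock: 11.85
tcp_pos: [0.5669, 0.025, 0.0599]
tool_rot: [79.4, 89.7, 55.6]
force: [3.8, 5.5, -2.5]
finger_gap: 0.0002
```

View pics/w5.png

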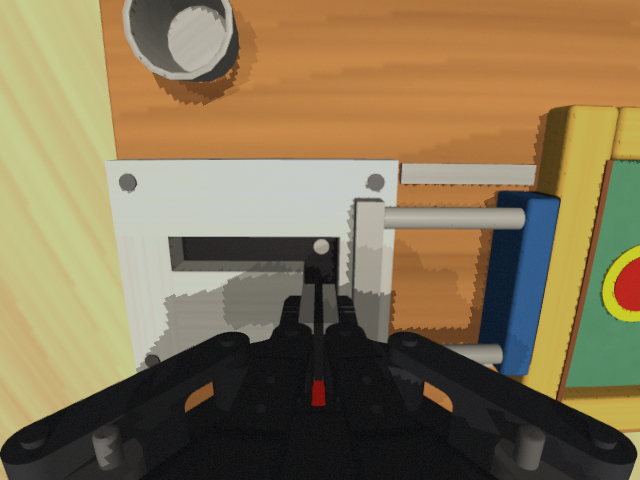

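```bash
python3 -m crank '[{"x":0,"y":-0.1,"z":0,"turn":0},{"x":0,"y":-0.1,"z":0,"turn":0},{"x":0,"y":-0.1,"z":0,"turn":0},{"x":0,"y":-0.1,"z":0,"turn":0},{"x":0,"y":0,"z":0,"turn":0}]'
python3 -m crank '[{"x":0,"y":1,"z":0,"turn":0},{"x":0,"y":1.5,"z":0,"turn":0},{"x":0,"y":2,"z":0,"turn":0},{"x":-3,"y":1,"z":0,"turn":0},{"x":-4,"y":0,"z":0,"turn":0}]'
python3 -m crank '[{"x":-3,"y":3,"z":-3,"turn":0},{"x":-3,"y":3,"z":-3,"turn":0},{"x":-2,"y":3,"z":-3,"turn":0},{"x":0,"y":3,"z":-3,"turn":0},{"x":0,"y":3,"z":-3,"turn":0}]'
python3 - <<'E'
from h import *
p=cams.snapshot('top'); f=p['frame']
a=cv2.resize(f[140:310,220:375],None,fx=2.5,fy=2.5,interpolation=cv2.INTER_CUBIC)
for t in ['post_top','gilt_frame','nail_tin','offcut','hammer']:
    for r in cut_out(t,p)[:1]: print(t,r['score'],r['position'],world(p,r['position']))
q=cams.snapshot('scene')['frame']
b=cv2.resize(q[200:370,235:400],None,fx=2.5,fy=2.5,interpolation=cv2.INTER_CUBIC)
cv2.imwrite('pics/fin.png',cv2.convertScaleAbs(np.hstack([a,b]),alpha=1.5,beta=10)[:, :800])
E
```

```text
clock: 12.32
tcp_pos: [0.5665, 0.0245, 0.0602]
tool_rot: [79.4, 89.3, 55.7]
force: [6.4, 8.9, -4.9]
finger_gap: -0.0001
clock: 12.73
tcp_pos: [0.5828, 0.0698, 0.1263]
tool_rot: [-150.2, 89.4, -173.9]
force: [1.1, 0.8, 0.1]
finger_gap: 0.0001
clock: 13.15
tcp_pos: [0.5184, 0.2452, 0.1968]
tool_rot: [-23.9, 89.8, -48.0]
force: [0.7, 1.1, -0.5]
finger_gap: -0.0003
post_top 0.43 [295.2, 258.1] [0.54657806 0.00702313 0.06341965]
gilt_frame 0.81 [314.7, 195.3] [ 0.71982178 -0.04958575  0.03440079]
nail_tin 0.78 [240.8, 252.3] [0.56945961 0.15618007 0.02705745]
offcut 0.53 [313.4, 272.9] [ 0.50697486 -0.04024154  0.04379473]
```

View pics/fin.png

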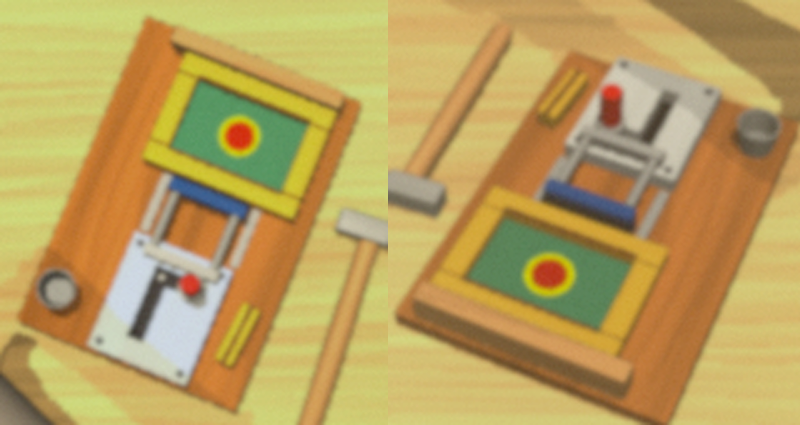

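```bash
python3 -m crank '[{"x":0,"y":0,"z":0,"turn":0},{"x":0,"y":0,"z":0,"turn":0},{"x":0,"y":0,"z":0,"turn":0},{"x":0,"y":0,"z":0,"turn":0},{"x":0,"y":0,"z":0,"turn":0}]'; python3 -c "
from rig import env
print(env.hand_in())"
```

```text
clock: 13.92
tcp_pos: [0.5186, 0.2447, 0.1954]
tool_rot: [-124.9, 90.0, -148.9]
force: [-0.5, -0.3, -0.6]
finger_gap: 0.0001
the job is handed in; nothing more can be done
None
```

I pushed the red post with the shut fingertips along the long leg until the slot stopped it, at about 25 N sideways. Then I turned the tool a quarter turn and pushed the post right to the end of the short leg, where it stopped at about 11 N. I backed the arm off and handed the job in at about 14 s; no verdict is reported.

- **Clamp:** the last top and scene pictures show the post at the end of the short leg, the jaw against the gilt frame, and the frame flush and square against the fence.
- **Other things:** the tin, offcut and hammer look unmoved. I did not check the glue, wax tin, mug or small frame again, but the arm never worked near them.
- **Not measured:** I could not read the pad's contact force or the joint values. I took them as right from the hard stops and the pictures.
- **Unexplained or off:** the tool felt up to about 22 N of upward force during the first push, but no picture showed the post lifted. In the final top picture the network's post point was weak (score 0.43, on the post's side), and it found no hammer, so I relied on the pictures there.

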